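# Show the guard key to the reader and hold it in the sander's guard slot

### The arm

A 6-joint arm with a two-finger parallel gripper is mounted at the origin on a cart in front of the work surface, level with it; the furniture and walls round the work are solid. World frame = base frame: x ahead of the robot, y to its left, z up, the work surface at z = 0. Lengths are in m, angles in rad, forces in N, time in s.
With the tool pointing down it reaches from about 0.35 to 0.975 m from the base axis. Payload 4.9 kg.
Tool frame: the origin (TCP) lies at the very end of the fingers, on their centre line; the grasp point (between the pads) lies 19 mm behind it; z points along the fingers, y is the direction in which the jaws open and shut (so a half turn about z gives the same grasp; the last joint's range is limited). The gripper opens to 85 mm and grips with 20 to 120 N. Pads are 22 mm wide; open, the fingers measure 114 mm over their backs; the gripper's body (76 mm by 85 mm) begins 54 mm behind the grasp point. The pads swing forward as they close: fully open they stand 13 mm farther back than shut.
Start: joints at [1.062, 0.053, 1.613, -0, 1.476, -0.119], TCP at [0.237, 0.578, 0.231] pointing down, gripper open.
Joint ranges: [-3.01, 3.01], [-1.01, 2.22], [0.06, 2.58], [-1.02, 4.17], [0.09, 2.62], [-3.14, 3.14]. Speed limits (rad/s): [2.57, 2.57, 3.14, 3.14, 3.14, 3.14].

### API

Orientations are given as a rotation vector (axis times angle).
In Python, from station import ctrl gives the robot as it stands.
- The arm moves only by the tool step_arm, never from a script. Its argument "moves" is a list of rows, each a list of 5 numbers: the opening, from 0 (shut) to 1 (fully open), then the shift along the world's x, y, z in m, then the turn about the world's z in degrees. A call has 1 to 20 rows; each row shifts and turns the pose as measured when the row begins; what a row does not reach is not made up. A row lasts 1/8 s, in which the tool goes at most 62.5 mm and 10.7 degrees, less where a joint would pass 70% of its speed; a pose out of reach is approached as far as the arm can. A call is refused whole if a number of a shift passes 0.0625 or a number of a turn 10.7, either way. A call with a gripper value outside its range is refused whole. The fingers move at their own pace and stop on an object; "newtons" is the grip in N (left out, the last holds). Time passes only in rows, so rows that do not move let the fingers close. It gives the time, the measured TCP pose, the force and the opening at its end, in the units of the state.
- ctrl.get_obs(): the state, without advancing time (a new reading comes with each control period).
- ctrl.get_image(name): name is "scene" or "side" or "wrist"; returns a dict with "color" (420x560x3 uint8, red, green, blue), "camera_matrix" (3x3 intrinsics, pixels), "R" (3x3) and "t" (3): a world point X has camera coordinates R X + t; the wrist camera has in their place "T_tool_cam" (4x4, takes a point from camera to tool coordinates, whose origin is the TCP and whose axes are the flange's). Camera axes: x right, y down, z forward; pixel columns grow to the right and rows downward; lengths in m; the calibration is good to about 2 mm. A picture is of the moment at which its call begins: read the wrist's pose just before it. There is no depth.
- ctrl.finish_job(): hands the job in, once; it reports no verdict.
Trained networks look in a picture, given as the dict that the camera call returned (one of the last four; its "shot" number tells which), for a name from the list of things; names that differ only in an ending like _2 or _b are one class to them, and where a whole thing is asked for, a point or a joint stands for the part that bears it (a point fixed in the world has none). Each returns a list of dicts, best first, with "p" (0 to 1); they miss things now and then, are a little off and sometimes report something else, mostly with a low value. They report only what shows in the picture. A call takes as long as a camera call.
- ctrl.spot_in(picture, query): "bbox" ([left, top, right, bottom] in pixels, round what is visible of it).
The state is a dict: "t": time; "q": joint angles; "dq": joint speeds; "effort": joint torques, N m; "tool_pos": TCP position; "tool_rot": TCP orientation; "contact_force": force on the tool from outside, world axes, zero at the start; "wrist_torque": the same for the moment, N m; "opening": finger opening in m.
Only numpy, scipy, OpenCV 4.12 (cv2) and the standard library are available. Lean on these libraries where they do the work, as an engineer would, in place of code of your own. Each camera call takes 0.05 s, during which the arm holds its last target.

### The job

Switch the disc sander's hold-to-run guard on with its key: first, with the key still standing down in its rest, turn it until its white mark squarely faces the code reader's window and pause there for about a second so that it is read. Then lift the key out, pass its flat tongue straight down through the yellow-framed slot in the top of the green sander's guard, gently press the spring plunger beneath the slot well in, and finish while still holding the key there - do not let go, as the spring would push it back out. Leave the other tools on the bench where they are.

Things in the scene. Friction and masses are not known exactly. Their poses are not given: they have to be found in the camera images.
- key_grip (a point): Centre of the loose key's handle (0.14 to 0.26 kg): upright black cylinder, 40 mm diameter, 70 mm tall (35 mm to each side of this point), orange band near the top; its steel tongue below ends 90 mm under this point. Own z up; own x points to the side with the white mark (a white line on the top points there too). At the start the mark is turned 0.6 to 1.4 rad from the reader.
- key_tip (a point): Centre of the lower end of the key's flat tongue, which is 8 mm thick (x), 28 mm wide (y), 55 mm long and centred under the handle; axes as key_grip.
- key_mark (a point): Centre of the white mark, a patch 16 x 34 mm on the lower half of the handle's side, 20.5 mm from the handle's axis, 80 mm above the tongue's end; axes as key_grip.
- stand: Fixed key rest: blue block 76x76 mm, 66 mm high, with a round bore of 34 mm in which the tongue stands free to turn, the handle resting on the block's top. Origin on the bench under the bore's axis; own x points from the bore to the reader, z up. The mark faces the reader when the key's x points along the stand's x. Foot 235x92 mm.
- reader_window (a point): Middle of the reader's dark window, 75 mm from the bore's axis along the stand's x, 84 mm above the bench; axes as the stand's. The reader is a grey block on the same foot, 62 mm wide, 111 mm high, from 77 to 123 mm from the bore's axis.
- sander: Small green disc sander with a closed guard, fixed. Origin on the bench under the slot's centre; own z up, own x from the clear front window towards the grey motor. Guard 134 x 122 mm, its flat top 110 mm above the bench is its highest part (screw heads 2 mm). Foot 190 x 150 mm, motor to 111 mm behind the slot.
- slot (a point): Centre of the slot's mouth, level with the guard's top; axes as the sander's. Slot 10 mm along x, 30 mm along y (2 mm more than the tongue each way), mouth chamfered 3 mm, through a plate 8 mm thick. The tongue fits either way round, key's y parallel to slot's y. The plunger's brass head lies 22 mm below the mouth.
- plunger (a joint): Travel of the spring plunger under the slot, m: 0 up (head 22 mm below the slot's mouth), 0.014 fully down. The spring pushes up with 5 N at 0 and 8.5 N at 0.014, more than the key's weight. Well in is 0.006 or more.
- sanding_block: Cork sanding block 66x110x29 mm, a bystander; origin at its underside.
- tape_measure: Tape measure 62x81x33 mm lying flat, a bystander; origin at its underside.
- chisel: Chisel 29x215x29 mm, a bystander; origin at its underside.
- spanner: Spanner 26x159x8 mm, a bystander; origin at its underside.

How it is judged:
By the outcome, as a careful person would: the job done as asked, in the order asked, and still so for the second after the job is handed in, while the arm keeps its last pose, push and grip.
It also fails if it takes over 45 s, if anything falls off the work surface, if the arm or the gripper's body presses on something with over 40 N, if the wrist force passes 120 N, or if a joint passes its speed limit or range.

## Working session

There is one attempt and no reset: what is moved stays moved. The work goes in short steps, Python scripts to look and compute and a tool call to move; the robot and the scene stay as the last step left them, time stands still between calls to the robot, and variables do not carry over. Pictures are saved under pics/ and viewed, and the job is handed in when it is done.

Besides the shell and the picture viewer there is one more tool, called after ">>>" as a command line: name --pt "numbers of a row" for each row, then --argument value for the rest. step_arm: Moves the arm, as the interface text tells. Its arguments: {"type":"object","properties":{"moves":{"type":"array","items":{"type":"array","items":{"type":"number"}}},"newtons":{"type":"number"}},"required":["moves"]}

```bash
ls; mkdir -p pics; cat > h.py <<'E'
import numpy as np, cv2
from station import ctrl
def snap(n,f=None):
    o=ctrl.get_obs(); p=ctrl.get_image(n)
    p['obs']=o
    if f: cv2.imwrite('pics/'+f+'.png',p['color'][:,:,::-1])
    return p
def cam(p):
    K=np.array(p['camera_matrix'])
    if 'R' in p: return K,np.array(p['R']),np.array(p['t'])
    o=p['obs'];Rt=cv2.Rodrigues(np.array(o['tool_rot'],float))[0];T=np.eye(4);T[:3,:3]=Rt;T[:3,3]=o['tool_pos']
    M=np.linalg.inv(T@np.array(p['T_tool_cam']));return K,M[:3,:3],M[:3,3]
def proj(p,X):
    K,R,t=cam(p);c=R@np.array(X,float).T.reshape(3,-1)+t[:,None];u=K@c;return (u[:2]/u[2]).T
def onz(p,uv,z):
    K,R,t=cam(p);d=R.T@np.linalg.inv(K)@np.array([uv[0],uv[1],1.]);c=-R.T@t
    return c+d*(z-c[2])/d[2]
E
python3 - <<'E'
from h import *
print(ctrl.get_obs())
for n in ['scene','side','wrist']:
    p=snap(n,n+'0')
    print(n,cam(p)[0].tolist(),(-cam(p)[1].T@cam(p)[2]).round(3))
    for q in ['key_grip','stand','sander','reader_window','slot','key_mark']:
        try: print(q,[(np.round(d['bbox']).tolist(),round(d['p'],2)) for d in ctrl.spot_in(p,q)][:3])
        except Exception as e: print(q,e)
E
```

```text
pics
{'t': 0.0, 'q': array([ 1.06197583e+00,  5.33675178e-02,  1.61432484e+00, -1.44182322e-05,
        1.47602248e+00, -1.19007225e-01]), 'dq': array([-0.00026387,  0.00075724,  0.00075837, -0.00054808,  0.00053732,
        0.00047345]), 'effort': array([ 9.71000045e-04, -3.93697572e+01, -3.70168912e+01, -4.87105251e-05,
        7.22828656e-03,  3.57052636e-05]), 'tool_pos': array([0.23720181, 0.57754377, 0.23003801]), 'tool_rot': array([-0.60832106, -3.08147832,  0.00317693]), 'contact_force': array([-0.30975277,  0.30643408, -0.15072848]), 'wrist_torque': array([-0.01558417,  0.09518285, -0.01846461]), 'opening': 0.08523507308138015}
scene [[470.1760777759028, 0.0, 284.10377687449795], [0.0, 470.1760777759028, 205.85432525348864], [0.0, 0.0, 1.0]] [-0.369 -0.708  0.665]
key_grip [([224.0, 171.0, 240.0, 197.0], 0.68)]
stand [([212.0, 187.0, 281.0, 243.0], 0.83)]
sander [([318.0, 198.0, 397.0, 282.0], 0.96), ([147.0, 217.0, 169.0, 239.0], 0.2)]
reader_window [([214.0, 190.0, 283.0, 236.0], 0.74)]
slot [([316.0, 197.0, 396.0, 282.0], 0.93)]
key_mark [([227.0, 172.0, 240.0, 200.0], 0.56)]
side [[384.6722368664137, 0.0, 271.09318464898985], [0.0, 384.6722368664137, 207.18261025531066], [0.0, 0.0, 1.0]] [ 0.215 -0.819  0.607]
key_grip [([262.0, 146.0, 272.0, 169.0], 0.67)]
stand [([254.0, 167.0, 289.0, 222.0], 0.68)]
sander [([277.0, 218.0, 388.0, 312.0], 0.91), ([260.0, 147.0, 274.0, 168.0], 0.72)]
reader_window [([251.0, 167.0, 287.0, 221.0], 0.92)]
slot [([274.0, 216.0, 389.0, 315.0], 0.66)]
key_mark [([258.0, 145.0, 273.0, 169.0], 0.72)]
wrist [[326.5590726685003, 0.0, 272.3333856078281], [0.0, 326.5590726685003, 213.58405082331106], [0.0, 0.0, 1.0]] [0.173 0.605 0.373]
key_grip []
stand []
sander []
reader_window []
slot []
key_mark []
```

View pics/scene0.png

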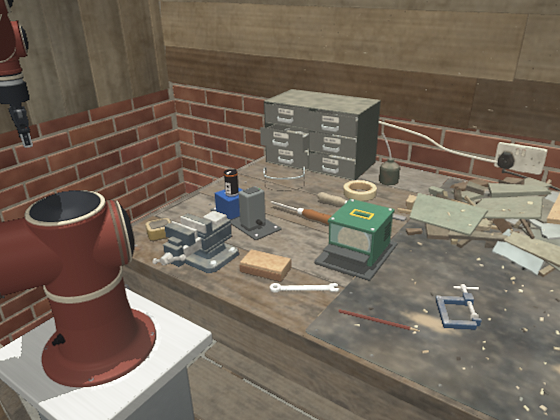

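View pics/side0.png

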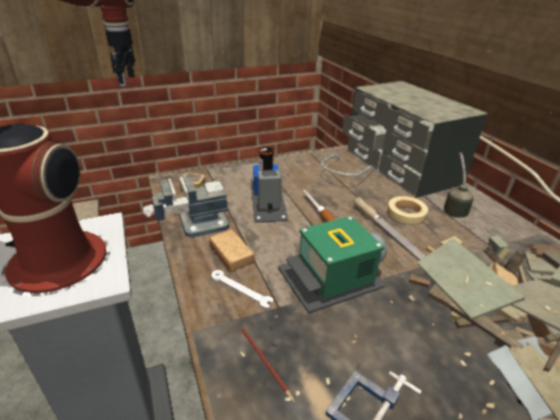

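View pics/wrist0.png

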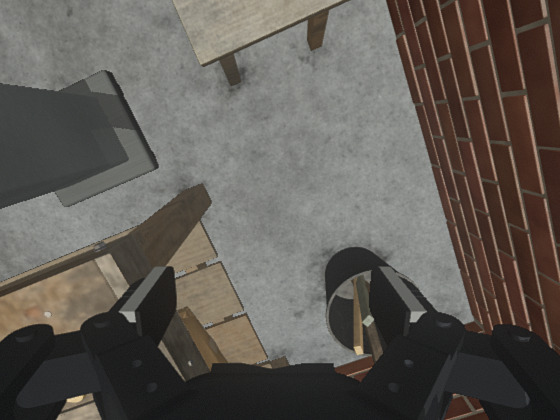

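```bash
python3 - <<'E'
from h import *
for n,k,s in [('scene',[232,184],[355,240]),('side',[267,155],[335,250])]:
    p=snap(n)
    print(n,onz(p,k,.101),onz(p,s,.11))
    im=p['color'][:,:,::-1]
    x0=180 if n=='scene' else 230
    c=im[130:320,x0:x0+230]
    cv2.imwrite(f'pics/{n}c0.png',cv2.resize(c,None,fx=3,fy=3,interpolation=cv2.INTER_CUBIC))
E
```

```text
scene [0.56727491 0.13035961 0.101     ] [ 0.46780976 -0.31676264  0.11      ]
side [0.5877644  0.16693945 0.101     ] [ 0.55665956 -0.30720943  0.11      ]
```

View pics/scenec0.png

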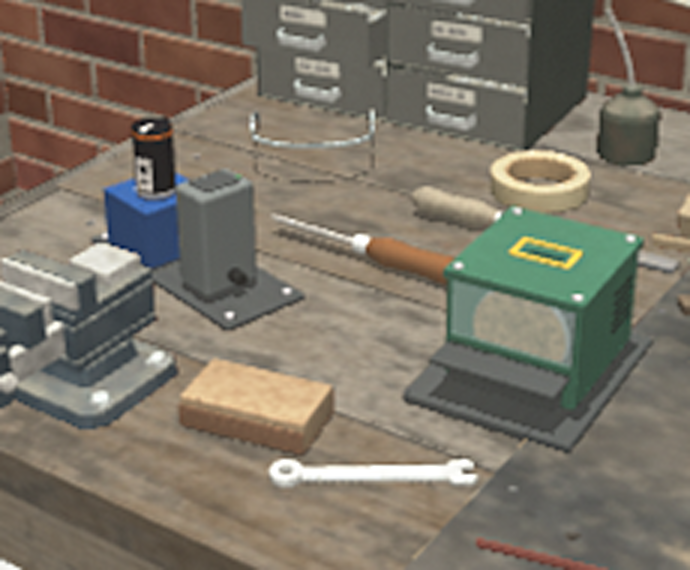

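View pics/sidec0.png

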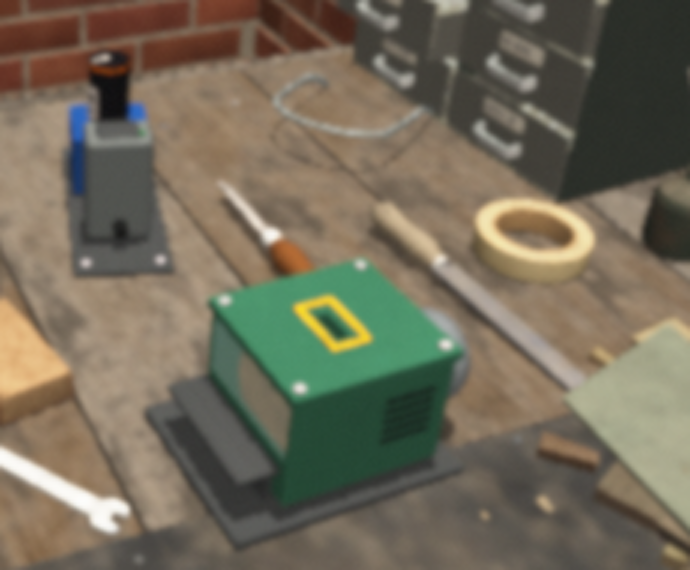

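```bash
python3 - <<'E'
from h import *
for n,k,s,b in [('scene',[180+156/3,130+126/3],[180+546/3,130+252/3],0),('side',[230+110/3,130+59/3],[230+333/3,130+324/3],0)]:
    p=snap(n)
    print(n,'keytop',onz(p,k,.136),'slot',onz(p,s,.11))
E
```

```text
scene keytop [0.57364004 0.13277577 0.136     ] slot [ 0.58921433 -0.27463265  0.11      ]
side keytop [0.5733842 0.1320039 0.136    ] slot [ 0.58777605 -0.27680075  0.11      ]
```

```bash
python3 - <<'E'
from h import *
p=snap('scene')
r=onz(p,[180+217/3,130+182/3],.111); k=np.array([.5735,.1324,0]);print('reader top',r, np.linalg.norm((r-k)[:2]),np.degrees(np.arctan2(*(r-k)[[1,0]])))
m=onz(p,[180+144/3,130+174/3],.091);print('mark',m,np.degrees(np.arctan2(*(m-k)[[1,0]])))
for c in [(513,249),(529,233),(583,249),(570,270)]: print('frame',onz(p,[180+c[0]/3,130+c[1]/3],.11))
p=snap('side')
r=onz(p,[230+118/3,130+132/3],.111);print('reader top',r, np.linalg.norm((r-k)[:2]),np.degrees(np.arctan2(*(r-k)[[1,0]])))
for c in [(295,304),(332,295),(371,340),(333,352)]: print('frame',onz(p,[230+c[0]/3,130+c[1]/3],.11))
E
```

```text
reader top [0.54691153 0.03897413 0.111     ] 0.09713567510525566 -105.88605354544904
mark [0.5559201  0.13678329 0.091     ] 165.9996117117876
frame [ 0.57907951 -0.24924094  0.11      ]
frame [ 0.61247714 -0.24724193  0.11      ]
frame [ 0.61075113 -0.29806026  0.11      ]
frame [ 0.57172937 -0.30466316  0.11      ]
reader top [0.54517113 0.03540128 0.111     ] 0.10105086531693785 -106.28065926392863
frame [ 0.57373781 -0.24691467  0.11      ]
frame [ 0.60422471 -0.24648081  0.11      ]
frame [ 0.6034911  -0.30154922  0.11      ]
frame [ 0.57230849 -0.3039472   0.11      ]
```

>>> step_arm --pt "1 0 0 0.06 0" --pt "1 0.03 -0.045 0.03 0" --pt "1 0.04 -0.045 0 0" --pt "1 0.04 -0.045 0 0" --pt "1 0.04 -0.045 0 0" --pt "1 0.04 -0.045 0 0" --pt "1 0.04 -0.045 0 0" --pt "1 0.04 -0.045 0 0"

```text
t: 2.35
tool_pos: [0.5114, 0.2549, 0.3245]
tool_rot: [0.594, 3.08, 0.002]
contact_force: [0.5, 1.2, -0.5]
opening: 0.0853
```

>>> step_arm --pt "1 0.05 -0.05 0 8" --pt "1 0.04 -0.06 -0.02 8" --pt "1 0 -0.02 -0.02 8"

```text
t: 2.72
tool_pos: [0.5916, 0.1373, 0.2896]
tool_rot: [-0.075, 3.131, 0.006]
contact_force: [-0.7, 0.1, -0.7]
opening: 0.0853
```

```bash
python3 - <<'E'
from h import *
p=snap('wrist','wrist1')
print(p['obs']['tool_pos'],p['obs']['tool_rot'],proj(p,[[.5735,.1324,.136]]))
for q in ['key_grip','stand','key_mark']:
    print(q,[(np.round(d['bbox']).tolist(),round(d['p'],2)) for d in ctrl.spot_in(p,q)][:3])
E
```

```text
[0.59161785 0.13730659 0.28962887] [-0.07457253  3.13148081  0.00562099] [[266.72794143 177.99033138]]
key_grip [([255.0, 149.0, 298.0, 201.0], 0.58)]
stand [([135.0, 77.0, 330.0, 207.0], 0.57)]
key_mark [([251.0, 150.0, 299.0, 196.0], 0.74)]
```

View pics/wrist1.png

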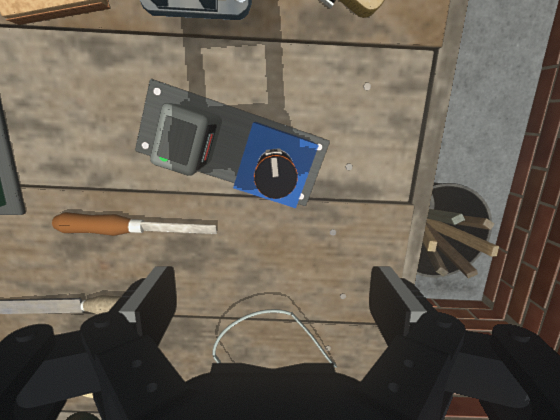

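```bash
python3 - <<'E'
import cv2
im=cv2.imread('pics/wrist1.png')[65:215,130:335]
cv2.imwrite('pics/w1c.png',cv2.resize(im,None,fx=3.8,fy=3.8,interpolation=cv2.INTER_CUBIC))
E
```

```text
(no output)
```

View pics/w1c.png

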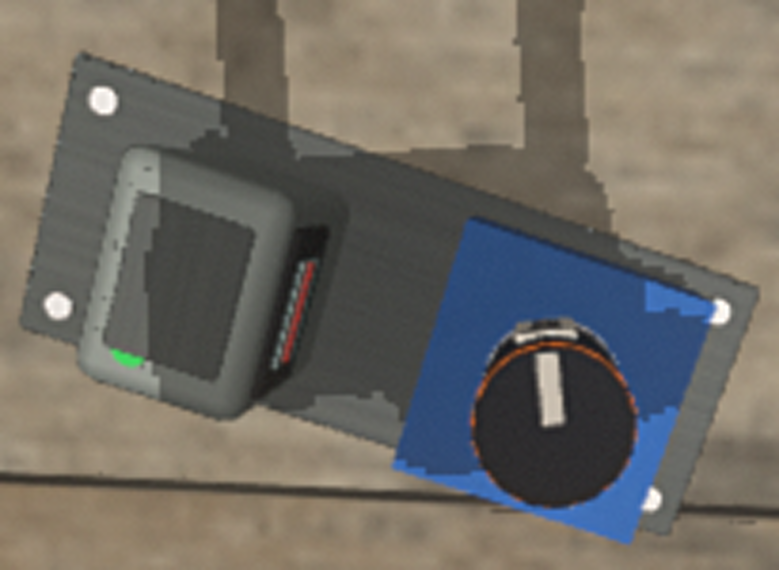

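```bash
python3 - <<'E'
from h import *
p=snap('wrist')
f=lambda c,z: onz(p,[130+(c[0]+.5)/3.8-.5,65+(c[1]+.5)/3.8-.5],z)
ang=lambda a,b:np.degrees(np.arctan2(*(b-a)[[1,0]]))
print('top',f((555,425),.136))
print('line',ang(f((553,425),.136),f((546,352),.136)))
B=[f(c,.066) for c in [(470,218),(720,298),(633,543),(395,465)]]
print('block ctr',sum(B)/4,ang(B[1],B[0]),ang(B[2],B[3]),ang(B[0],B[3])-90,ang(B[1],B[2])-90,[np.linalg.norm(B[i]-B[i-1]) for i in range(4)])
F=[f(c,.005) for c in [(82,52),(755,288),(22,325),(670,533)]]
print('foot',ang(F[1],F[0]),ang(F[3],F[2]),ang(F[0],F[2])-90,np.linalg.norm(F[0]-F[1]))
S=[f(c,.008) for c in [(103,100),(58,305),(721,311),(650,499)]]
print('screws',ang(S[2],S[0]),ang(S[3],S[1]),ang(S[0],S[1])-90,ang(S[2],S[3])-90)
W=[f(c,.084) for c in [(313,262),(285,362)]];print('win',ang(W[0],W[1])-90,sum(W)/2)
E
```

```text
top [0.56961891 0.14368385 0.136     ]
line -171.9023458010293
block ctr [0.56982733 0.14455207 0.066     ] -104.68610654930643 -106.16948238716272 -105.82054484748289 -105.33215450895588 [np.float64(0.07507356910560962), np.float64(0.07518783216752091), np.float64(0.0770267820694023), np.float64(0.07583107089941511)]
foot -106.11416703312786 -105.72342952603358 -106.27082014281956 0.23038834853893256
screws -105.79835691477486 -105.9597294704186 -105.89014387423931 -106.45133065708953
win -106.23818039528076 [0.55052195 0.07298602 0.084     ]
```

```bash
python3 - <<'E'
from h import *
p=snap('wrist','wrist2')
print(p['obs']['tool_pos'],p['obs']['tool_rot'],p['obs']['dq'].round(3))
im=p['color'][65:215,130:335,::-1]
cv2.imwrite('pics/w2c.png',cv2.resize(im,None,fx=3.8,fy=3.8,interpolation=cv2.INTER_CUBIC))
E
```

```text
[0.58983081 0.14093014 0.29081908] [-0.07101309  3.13137721  0.00712319] [ 0.017 -0.01  -0.013 -0.002 -0.001 -0.007]
```

View pics/w2c.png

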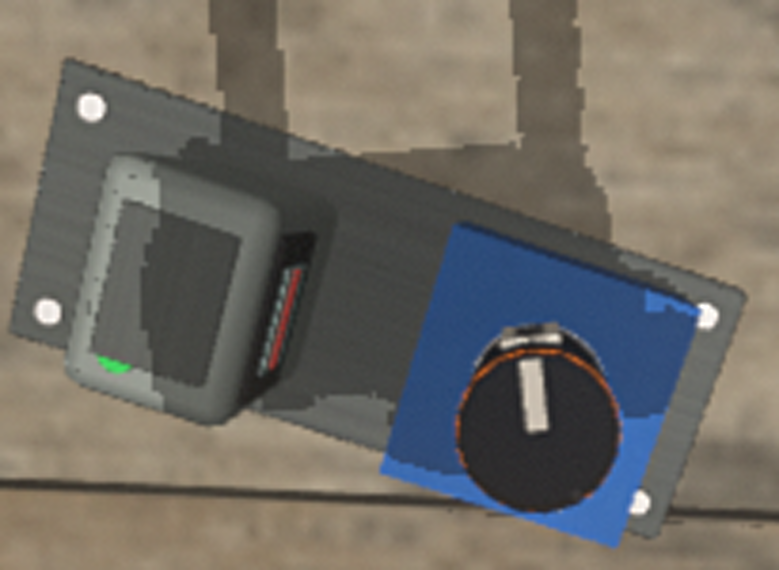

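```bash
cat > an.py <<'E'
from h import *
ang=lambda a,b:np.degrees(np.arctan2(*(b-a)[[1,0]]))
E
python3 - <<'E'
from an import *
p=snap('wrist')
print(p['obs']['tool_pos'],-cam(p)[1].T@cam(p)[2],p['T_tool_cam'])
f=lambda c,z: onz(p,[130+(c[0]+.5)/3.8-.5,65+(c[1]+.5)/3.8-.5],z)
print('top',f((539,430),.136))
print('line',ang(f((538,430),.136),f((532,358),.136)))
B=[f(c,.066) for c in [(457,224),(703,303),(617,547),(381,470)]]
print('block ctr',sum(B)/4,ang(B[1],B[0]),ang(B[2],B[3]),ang(B[0],B[3])-90,ang(B[1],B[2])-90)
E
```

```text
[0.5899255  0.14130919 0.29130366] [0.518365   0.13789071 0.43264548] [[ 1.82864542e-04 -9.61736443e-01 -2.73976240e-01  7.01710293e-02]
 [ 9.99999973e-01  1.36876371e-04  1.86970748e-04  5.07067998e-04]
 [-1.42315708e-04 -2.73976267e-01  9.61736442e-01 -1.42076984e-01]
 [ 0.00000000e+00  0.00000000e+00  0.00000000e+00  1.00000000e+00]]
top [0.57187405 0.14090669 0.136     ]
line -172.6727124754244
block ctr [0.57249293 0.14121527 0.066     ] -104.64534657615012 -106.00442382132255 -106.10212244760888 -105.21290801864161
```

```bash
python3 - <<'E'
from h import *
P={n:snap(n) for n in ['scene','side','wrist']}
for n,x0 in [('scene',215),('side',245)]:
    c=P[n]['color'][135:215,x0:x0+80,::-1].copy()
    c=cv2.resize(c,None,fx=8,fy=8,interpolation=cv2.INTER_CUBIC)
    for X,col in [((.5735,.1324),(0,0,255)),((.572,.141),(0,255,0))]:
        th=np.linspace(0,6.28,60)
        pts=[(X[0]+.02*np.cos(a),X[1]+.02*np.sin(a),.136) for a in th]
        uv=(proj(P[n],pts)-[x0,135]+.5)*8-.5
        cv2.polylines(c,[uv.round().astype(int)],True,col,1)
    cv2.imwrite(f'pics/{n}k.png',c)
E
python3 -c "
import cv2,numpy as np
cv2.imwrite('pics/kk.png',cv2.resize(np.hstack([cv2.imread('pics/scenek.png'),cv2.imread('pics/sidek.png')]),(800,400)))"
```

```text
(no output)
```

View pics/kk.png

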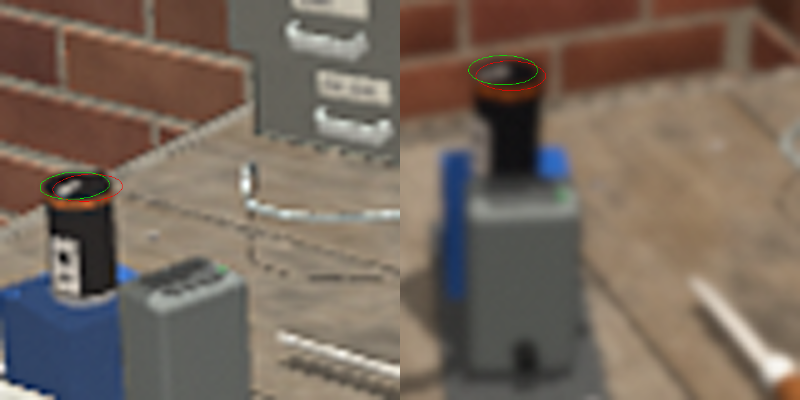

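>>> step_arm --pt "1 -0.016 -0.004 -0.04 5" --pt "1 0 0 -0.04 0" --pt "1 0 0 -0.04 0" --pt "1 0 0 0 0"

```text
t: 3.72
tool_pos: [0.5738, 0.1397, 0.1717]
tool_rot: [-0.219, 3.118, 0.008]
contact_force: [-0.3, 1.2, -0.2]
opening: 0.0856
```

```bash
python3 - <<'E'
from h import *
p=snap('wrist','wrist3');o=p['obs']
print(o['tool_pos'],o['tool_rot'],o['contact_force'],proj(p,[[.573,.138,.136],[.572,.141,.136]]))
a=o['tool_rot'];print('yaw',2*np.degrees(np.arctan2(a[1],a[0]))-90)
E
```

```text
[0.57375319 0.13972765 0.17172683] [-0.21891799  3.1176393   0.00790891] [-0.34468398  1.20574794 -0.18998763] [[268.29640956 243.20473575]
 [273.65032382 242.28223694]]
yaw 98.0333361017951
```

View pics/wrist3.png

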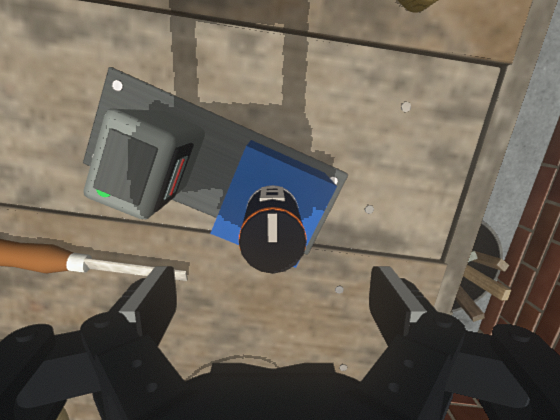

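>>> step_arm --pt "1 0 0 -0.035 0" --pt "1 0 0 -0.032 0" --pt "1 0 0 -0.01 0" --pt "1 0 0 0 0" --pt "0.5 0 0 0 0" --pt "0.3 0 0 0 0" --pt "0.3 0 0 0 0" --newtons 30

```text
t: 4.65
tool_pos: [0.5865, 0.1421, 0.1144]
tool_rot: [-0.218, 3.085, 0.01]
contact_force: [0.2, 0.1, -1.9]
opening: 0.0387
```

```bash
python3 - <<'E'
from h import *
p=snap('wrist','wrist4');o=p['obs']
print(o);R=cv2.Rodrigues(o['tool_rot'])[0];print(R.round(3))
E
```

```text
{'t': 4.65, 'q': array([ 0.11240411,  0.06955194,  1.79789245,  0.00449146,  1.22486984,
       -1.60112846]), 'dq': array([-0.00116939, -0.00274623, -0.00096534,  0.00779825,  0.00262224,
        0.00045087]), 'effort': array([ 1.62654868e-01, -3.84374964e+01, -3.52187526e+01,  4.46091243e-02,
       -1.09019782e-01,  7.85616139e-04]), 'tool_pos': array([0.58645405, 0.14205861, 0.11440719]), 'tool_rot': array([-0.21833145,  3.08479875,  0.00971262]), 'contact_force': array([ 0.16281985,  0.14196296, -1.86467922]), 'wrist_torque': array([-0.05017026, -0.04387357,  0.0280751 ]), 'opening': 0.0387289646768052}
[[-0.989 -0.141  0.048]
 [-0.141  0.99   0.01 ]
 [-0.049  0.003 -0.999]]
```

View pics/wrist4.png

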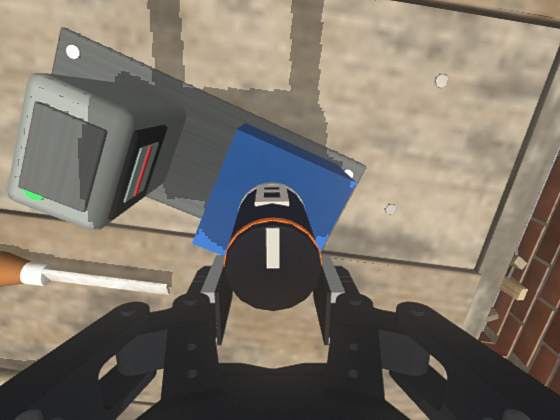

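```bash
python3 - <<'E'
from h import *
p=snap('wrist');o=p['obs'];R=cv2.Rodrigues(o['tool_rot'])[0]
for z in [0,-.019]:
  print(z,proj(p,[o['tool_pos']+R@np.array([x,y,z]) for x,y in [(0,0),(0,.0194),(0,-.0194),(.011,.02),(-.011,.02)]]).round().tolist())
for X in [(.573,.14),(.576,.14),(.58,.14)]:print(X,proj(p,[[*X,.136]]).round())
for n in ['scene','side']:
  q=snap(n); c=q['color'][120:220,190:330,::-1]; cv2.imwrite(f'pics/{n}4.png',cv2.resize(c,None,fx=5,fy=5,interpolation=cv2.INTER_CUBIC))
E
```

```text
0 [[271.0, 273.0], [312.0, 273.0], [230.0, 273.0], [314.0, 252.0], [312.0, 294.0]]
-0.019 [[271.0, 294.0], [317.0, 294.0], [225.0, 294.0], [319.0, 270.0], [317.0, 316.0]]
(0.573, 0.14) [[271. 270.]]
(0.576, 0.14) [[269. 277.]]
(0.58, 0.14) [[268. 285.]]
```

View pics/scene4.png

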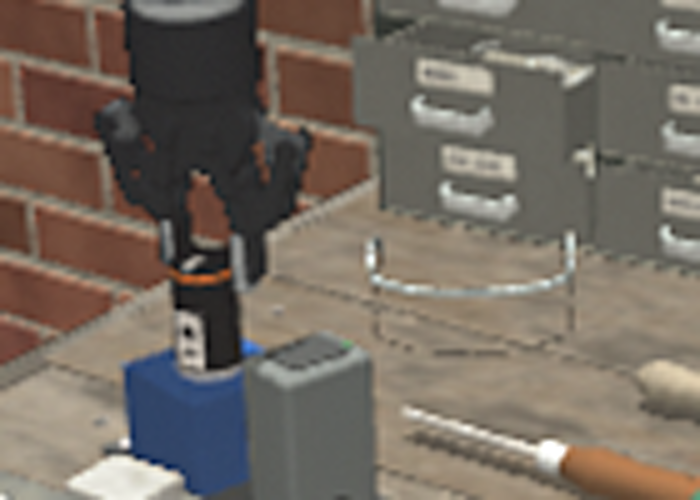

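View pics/side4.png

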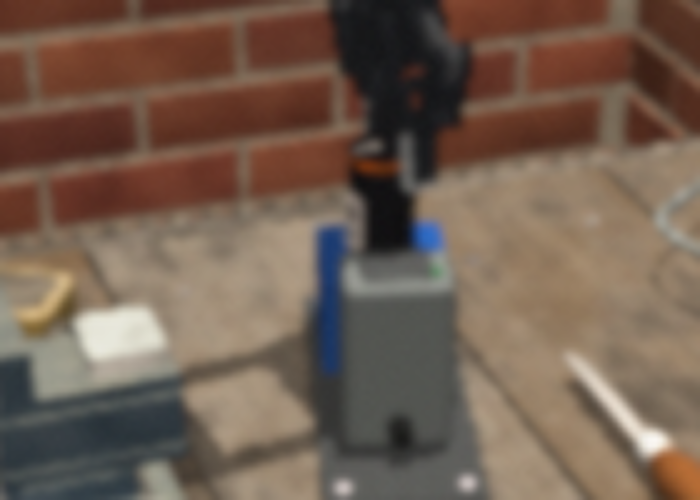

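>>> step_arm --pt "1 0 0 0 0" --pt "1 0 0 0 0" --pt "1 0 0 0 0"

```text
t: 5.22
tool_pos: [0.5857, 0.1421, 0.1133]
tool_rot: [-0.218, 3.087, 0.01]
contact_force: [-0.4, -0.9, 0.2]
opening: 0.0852
```

>>> step_arm --pt "1 0 0 0.02 0" --pt "1 0 0 0 0"

```text
t: 5.48
tool_pos: [0.5858, 0.1422, 0.1348]
tool_rot: [-0.218, 3.087, 0.01]
contact_force: [0.5, -0.3, -0.1]
opening: 0.0854
```

>>> step_arm --pt "1 0 0 0.035 0" --pt "1 0 0 0.035 0" --pt "1 0 0 0 0"

```text
t: 5.85
tool_pos: [0.5853, 0.1422, 0.2071]
tool_rot: [-0.218, 3.087, 0.01]
contact_force: [-0.2, 0.2, -0.5]
opening: 0.0856
```

```bash
python3 - <<'E'
from h import *
o=ctrl.get_obs();print(o['q'],o['effort'],cv2.Rodrigues(o['tool_rot'])[0][:,2])
E
```

```text
[ 0.11256023 -0.01590994  1.72367297  0.00478426  1.38631823 -1.60026585] [ 4.73438704e-02 -3.61936891e+01 -3.67513633e+01  1.67187257e-02
 -2.29721371e-02  4.49208565e-04] [ 0.04666623  0.01000807 -0.9988604 ]
```

>>> step_arm --pt "1 -0.0115 -0.002 -0.02 0" --pt "1 0 0 -0.02 0" --pt "1 0 0 -0.02 0" --pt "1 0 0 0 0"

```text
t: 6.35
tool_pos: [0.5721, 0.1399, 0.1408]
tool_rot: [-0.218, 3.091, 0.01]
contact_force: [-0.1, -0.0, -0.1]
opening: 0.0853
```

```bash
python3 - <<'E'
from h import *
p=snap('wrist','wrist5');o=p['obs']
print(o['tool_pos'],o['tool_rot'],o['contact_force'])
for n in ['scene','side']:
  q=snap(n); c=q['color'][100:200,190:330,::-1]; cv2.imwrite(f'pics/{n}5.png',cv2.resize(c,None,fx=5,fy=5,interpolation=cv2.INTER_CUBIC))
E
```

```text
[0.57205219 0.13990821 0.14075183] [-0.21846819  3.0907794   0.01015209] [-0.14908932 -0.03659217 -0.12617676]
```

View pics/wrist5.png

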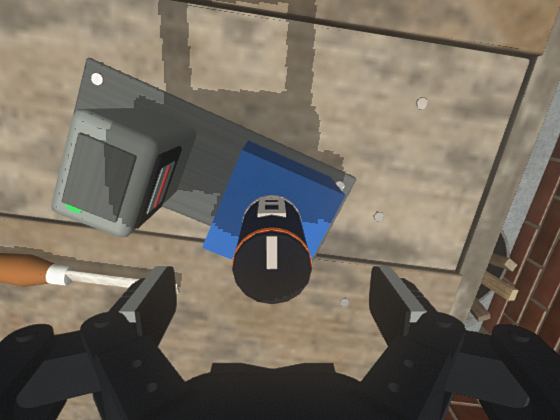

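View pics/scene5.png

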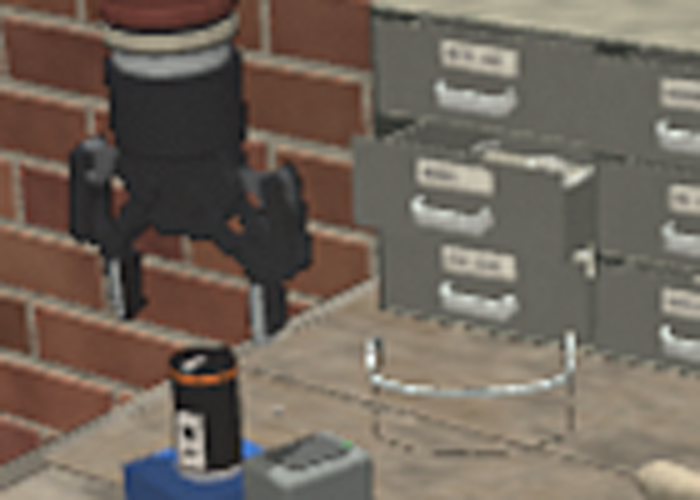

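>>> step_arm --pt "1 0.001 0 -0.015 0" --pt "1 0 0 -0.015 0" --pt "1 0 0 0 0"

```text
t: 6.88
tool_pos: [0.5764, 0.1403, 0.114]
tool_rot: [-0.218, 3.082, 0.011]
contact_force: [-0.0, 0.3, -0.3]
opening: 0.0853
```

>>> step_arm --pt "1 0 0 -0.014 0" --pt "1 0 0 0 0"

```text
t: 7.12
tool_pos: [0.5762, 0.1403, 0.0988]
tool_rot: [-0.218, 3.082, 0.011]
contact_force: [-0.5, -0.8, -1.0]
opening: 0.0851
```

>>> step_arm --pt "0.6 -0.002 0 0 0" --pt "0.5 0 0 0 0" --pt "0.4 0 0 0 0" --pt "0.3 0 0 0 0" --pt "0.3 0 0 0 0" --newtons 40

```text
t: 7.75
tool_pos: [0.5748, 0.1403, 0.0999]
tool_rot: [-0.218, 3.08, 0.011]
contact_force: [-0.2, 0.4, -0.6]
opening: 0.0392
```

```bash
python3 - <<'E'
from h import *
p=snap('wrist','wrist6');o=p['obs']
print(o['tool_pos'],o['tool_rot'],o['contact_force'],o['q'])
a=o['tool_rot'];print('yaw',2*np.degrees(np.arctan2(a[1],a[0]))-90)
E
```

```text
[0.57478581 0.14030223 0.09985591] [-0.21783896  3.08041809  0.01061119] [-0.15574684  0.37867503 -0.61559835] [ 0.11144403  0.05645786  1.83812231  0.00503398  1.19331692 -1.60228166]
yaw 98.09014169919186
```

View pics/wrist6.png

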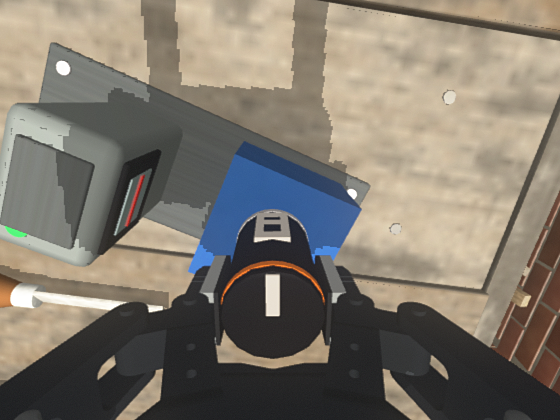

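>>> step_arm --pt "0.3 0 0 0 8" --pt "0.3 0 0 0 8" --pt "0.3 0 0 0 8" --pt "0.3 0 0 0 0"

```text
t: 8.3
tool_pos: [0.5748, 0.1408, 0.0999]
tool_rot: [-0.872, 2.965, 0.03]
contact_force: [0.2, -0.1, -0.5]
opening: 0.0391
```

```bash
cat > st.py <<'E'
from h import *
o=ctrl.get_obs();R=cv2.Rodrigues(o['tool_rot'])[0]
print(o['t'],o['tool_pos'].round(4),'yaw',np.degrees(np.arctan2(R[1,1],R[0,1])).round(2),'z',R[:,2].round(3),'y',R[:,1].round(3),o['contact_force'].round(1),o['wrist_torque'].round(2),o['opening'].round(4),o['q'].round(2))
E
python3 st.py
```

```text
Traceback (most recent call last):
  File "st.py", line 3, in <module>
    print(o['t'],o['tool_pos'].round(4),'yaw',np.degrees(np.arctan2(R[1,1],R[0,1])).round(2),'z',R[:,2].round(3),'y',R[:,1].round(3),o['contact_force'].round(1),o['wrist_torque'].round(2),o['opening'].round(4),o['q'].round(2))
                                                                                                                                                                                            ^^^^^^^^^^^^^^^^^^
AttributeError: 'float' object has no attribute 'round'
```

```bash
sed -i "s/o\['opening'\].round(4)/round(o['opening'],4)/" st.py; python3 st.py
```

```text
8.3 [0.5748 0.1408 0.0999] yaw 122.77 z [ 0.043  0.033 -0.999] y [-0.541  0.841  0.004] [ 0.2 -0.1 -0.5] [-0.07  0.02  0.  ] 0.0391 [ 0.1   0.06  1.84  0.03  1.2  -2.05]
```

>>> step_arm --pt "0.3 0 0 0 8.3" --pt "0.3 0 0 0 8.3" --pt "0.3 0 0 0 8.3" --pt "0.3 0 0 0 8.3" --pt "0.3 0 0 0 8" --pt "0.3 0 0 0 0"

```text
t: 9.05
tool_pos: [0.5746, 0.1408, 0.0998]
tool_rot: [-1.874, 2.47, 0.055]
contact_force: [-0.3, -0.2, -0.3]
opening: 0.0393
```

```bash
python3 st.py; python3 - <<'E'
from h import *
p=snap('wrist','wrist7')
for n in ['scene']:
  q=snap(n); c=q['color'][100:240,170:310,::-1]; cv2.imwrite(f'pics/{n}7.png',cv2.resize(c,None,fx=4,fy=4,interpolation=cv2.INTER_CUBIC))
E
```

```text
9.05 [0.5746 0.1408 0.0998] yaw 164.38 z [ 0.01   0.053 -0.999] y [-0.963  0.269  0.004] [-0.3 -0.2 -0.3] [-0.03 -0.02  0.02] 0.0393 [ 0.09  0.08  1.82  0.05  1.23 -2.8 ]
```

View pics/wrist7.png

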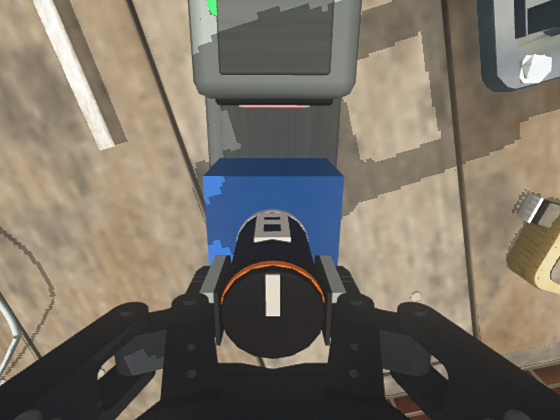

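View pics/scene7.png

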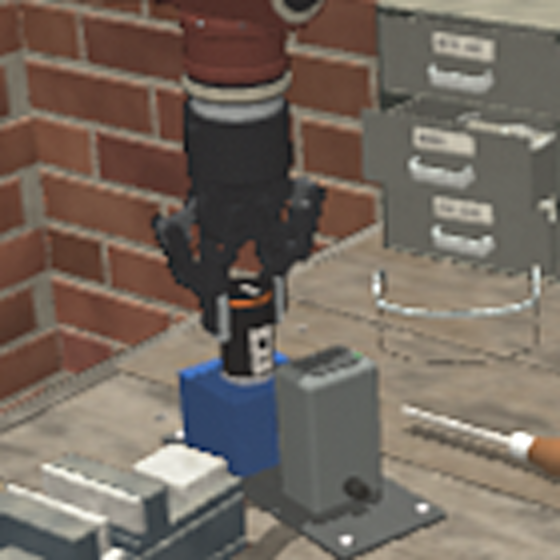

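>>> step_arm --pt "0.3 0 0 0 0" --pt "0.3 0 0 0 0" --pt "0.3 0 0 0 0" --pt "0.3 0 0 0 0" --pt "0.3 0 0 0 0" --pt "0.3 0 0 0 0" --pt "0.3 0 0 0 0" --pt "0.3 0 0 0 0" --pt "0.3 0 0 0 0" --pt "0.3 0 0 0 0" --pt "0.3 0 0 0 0" --pt "0.3 0 0 0 0" --newtons 60

```text
t: 10.65
tool_pos: [0.5746, 0.1408, 0.1]
tool_rot: [-1.869, 2.474, 0.054]
contact_force: [0.6, 0.2, -1.5]
opening: 0.0388
```

```bash
python3 st.py; python3 - <<'E'
from h import *
p=snap('wrist','wrist8')
E
```

```text
10.65 [0.5746 0.1408 0.1   ] yaw 164.15 z [ 0.011  0.052 -0.999] y [-0.962  0.273  0.004] [ 0.6  0.2 -1.5] [-0.06 -0.02  0.04] 0.0388 [ 0.09  0.08  1.82  0.05  1.23 -2.79]
```

View pics/wrist8.png

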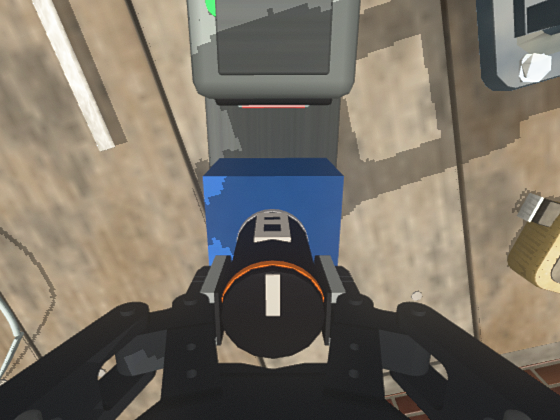

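>>> step_arm --pt "0.3 0 0 0.02 0" --pt "0.3 0 0 0.03 0" --pt "0.3 0 0 0.035 0" --pt "0.3 0 0 0.035 0" --pt "0.3 0 0 0.03 0" --pt "0.3 0 0 0 0"

```text
t: 11.45
tool_pos: [0.5726, 0.1408, 0.2587]
tool_rot: [-1.869, 2.474, 0.055]
contact_force: [0.2, 0.2, -3.0]
opening: 0.0386
```

```bash
python3 st.py; python3 - <<'E'
from h import *
p=snap('wrist','wrist9')
E
```

```text
11.45 [0.5726 0.1408 0.2587] yaw 164.15 z [ 0.011  0.053 -0.999] y [-0.962  0.273  0.004] [ 0.2  0.2 -3. ] [-0.05  0.02  0.02] 0.0386 [ 0.09 -0.06  1.68  0.05  1.51 -2.78]
```

View pics/wrist9.png

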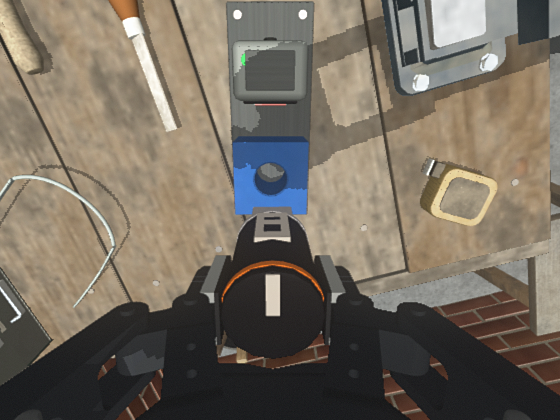

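>>> step_arm --pt "0.3 0 -0.025 0 -5" --pt "0.3 0.001 -0.035 0 -8" --pt "0.3 0.001 -0.035 0 -8" --pt "0.3 0.001 -0.035 0 -8" --pt "0.3 0.001 -0.035 0 -8" --pt "0.3 0.001 -0.035 0 -8" --pt "0.3 0.001 -0.035 0 -8" --pt "0.3 0.001 -0.035 0 -8" --pt "0.3 0.001 -0.035 0 -8" --pt "0.3 0.001 -0.035 0 -4" --pt "0.3 0.001 -0.03 0 0" --pt "0.3 0.001 -0.02 0 0" --pt "0.3 0 0 0 0"

```text
t: 13.12
tool_pos: [0.5677, -0.2567, 0.2243]
tool_rot: [0.035, 3.124, 0.061]
contact_force: [-0.3, 0.4, -1.8]
opening: 0.0387
```

```bash
python3 st.py; python3 - <<'E'
from h import *
p=snap('wrist','wrist10')
print(ctrl.get_obs()['tool_pos'])
E
```

```text
13.125 [ 0.5677 -0.2567  0.2243] yaw 88.73 z [ 0.017  0.039 -0.999] y [0.022 0.999 0.039] [-0.3  0.4 -1.8] [ 0.03 -0.04  0.04] 0.0387 [-0.56  0.05  1.62  0.04  1.47 -2.12]
[ 0.56763977 -0.25590928  0.22419496]
```

View pics/wrist10.png

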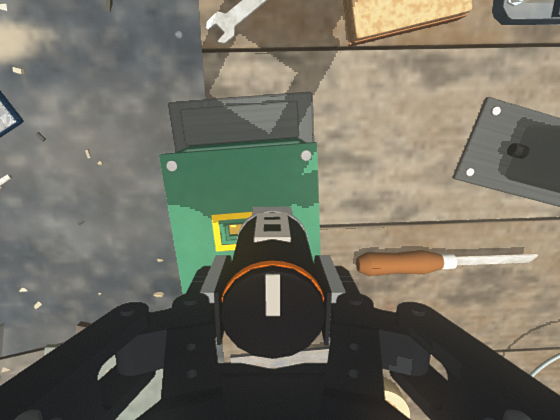

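```bash
python3 st.py; python3 - <<'E'
from h import *
p=snap('wrist','wrist11');o=p['obs'];R=cv2.Rodrigues(o['tool_rot'])[0]
R0=cv2.Rodrigues(np.array([-0.21783896,3.08041809,0.01061119]))[0]
print('key up now',R@R0.T[:,2])
c=p['color'][130:300,150:330,::-1];cv2.imwrite('pics/w11c.png',cv2.resize(c,None,fx=4,fy=4,interpolation=cv2.INTER_CUBIC))
E
```

```text
13.175 [ 0.5676 -0.2559  0.2242] yaw 88.77 z [ 0.017  0.039 -0.999] y [0.021 0.999 0.039] [ 0.1  0.8 -3. ] [-0.01  0.01  0.  ] 0.0387 [-0.56  0.05  1.63  0.04  1.47 -2.12]
key up now [ 0.03672163 -0.0370478   0.99863856]
```

View pics/w11c.png

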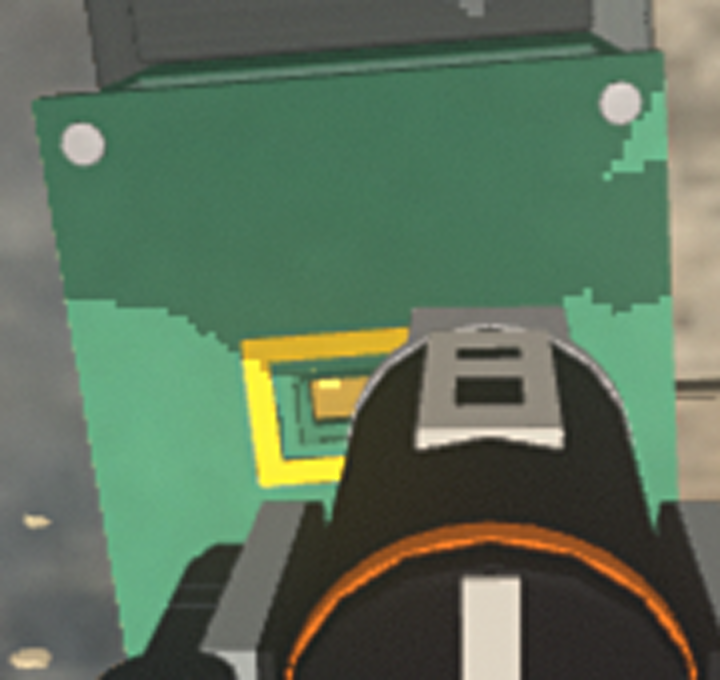

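```bash
python3 - <<'E'
from an import *
p=snap('wrist')
f=lambda c,z: onz(p,[150+(c[0]+.5)/4-.5,130+(c[1]+.5)/4-.5],z)
a,b=f((35,100),.11),f((662,52),.11);print('edge',a,b,ang(a,b),np.linalg.norm(a-b))
a,b=f((82,144),.112),f((620,103),.112);print('screws',a,b,ang(a,b))
F=[f(c,.11) for c in [(242,342),(260,487),(407,329),(342,478)]]
print(F,ang(F[0],F[2]),ang(F[1],F[3]),ang(F[0],F[1])+90)
H=[f(c,.11) for c in [(271,365),(283,458)]];print('hole',H)
for c in [((242,342)),(260,487)]:pass
E
```

```text
edge [ 0.52297604 -0.33675455  0.11      ] [ 0.51680906 -0.21631238  0.11      ] 92.9311457323926 0.12059995014459347
screws [ 0.53132283 -0.32824988  0.112     ] [ 0.52611568 -0.22463433  0.112     ] 92.87695242305513
[array([ 0.57259947, -0.30109962,  0.11      ]), array([ 0.60457785, -0.29974397,  0.11      ]), array([ 0.57091806, -0.26754105,  0.11      ]), array([ 0.60317195, -0.28246473,  0.11      ])] 92.86833015815688 94.65154559467311 92.42746857592515
hole [array([ 0.57770235, -0.29558455,  0.11      ]), array([ 0.59820424, -0.29450207,  0.11      ])]
```

```bash
python3 - <<'E'
from an import *
p=snap('wrist');o=p['obs'];R=cv2.Rodrigues(o['tool_rot'])[0]
R0=cv2.Rodrigues(np.array([-0.21783896,3.08041809,0.01061119]))[0]
f=lambda c,z: onz(p,[150+(c[0]+.5)/4-.5,130+(c[1]+.5)/4-.5],z)
a,b=f((411,309),.135),f((569,307),.135);print('tip front edge',a,b,ang(a,b),np.linalg.norm(a-b))
# kinematic: key axis point in tool frame
for off in [0,-.0015]:
  g0=np.array([.0+.573-.57479+off,0.0,.101-.0999]) # key_grip minus TCP at grasp, world
  t0=g0+np.array([0,0,-.09])
  print('kin tip',o['tool_pos']+R@R0.T@t0,'grip',o['tool_pos']+R@R0.T@g0)
E
```

```text
tip front edge [ 0.56019234 -0.26567644  0.135     ] [ 0.56070051 -0.23663347  0.135     ] 88.99759086162241 0.02904742334801363
kin tip [ 0.56324275 -0.25165536  0.13648232] grip [ 0.56642328 -0.25490715  0.2263673 ]
kin tip [ 0.5617631  -0.25141679  0.13654331] grip [ 0.56494363 -0.25466858  0.22642829]
```

>>> step_arm --pt "0.3 0.012 -0.012 0 2" --pt "0.3 0.011 -0.011 0 2" --pt "0.3 0 0 0 0"

```text
t: 13.7
tool_pos: [0.5926, -0.2753, 0.2267]
tool_rot: [-0.087, 3.121, 0.06]
contact_force: [0.5, 0.5, -2.8]
opening: 0.0392
```

```bash
python3 st.py; cat > k.py <<'E'
from an import *
import sys
tag=sys.argv[1]
p=snap('wrist','w'+tag);o=p['obs'];R=cv2.Rodrigues(o['tool_rot'])[0]
R0=cv2.Rodrigues(np.array([-0.21783896,3.08041809,0.01061119]))[0]
K=R@R0.T
# key frame axes in world: x0 = mark dir at grasp -172deg
print('key up',K[:,2].round(4))
g0=np.array([-.001,0,.0011]);t0=g0+[0,0,-.09]
tip=o['tool_pos']+K@t0;print('kin tip',tip.round(4))
x0=np.array([np.cos(np.radians(188.1)),np.sin(np.radians(188.1)),0]);y0=np.array([-x0[1],x0[0],0])
th=np.radians(2.8);sx=np.array([np.cos(th),np.sin(th),0]);sy=np.array([-sx[1],sx[0],0]);S=np.array([.5873,-.2744,.11])
tb=[tip+K@(a*.004*x0+b*.014*y0) for a,b in [(1,1),(1,-1),(-1,-1),(-1,1)]]
sl=[S+a*.005*sx+b*.015*sy for a,b in [(1,1),(1,-1),(-1,-1),(-1,1)]]
fr=[S+a*.016*sx+b*.026*sy for a,b in [(1,1),(1,-1),(-1,-1),(-1,1)]]
out=[]
for n in ['scene','side','wrist']:
    q=p if n=='wrist' else snap(n)
    c0=proj(q,[S])[0].round().astype(int)
    h=35 if n!='wrist' else 55
    x,y=c0-[h,h+(12 if n!='wrist' else 0)]
    s=400/(2*h)
    c=cv2.resize(np.ascontiguousarray(q['color'][y:y+2*h,x:x+2*h,::-1]),(400,400),interpolation=cv2.INTER_CUBIC)
    raw=c.copy()
    for P,col in [(tb,(0,0,255)),(sl,(255,0,0)),(fr,(255,0,255))]:
        uv=((proj(q,P)-[x,y]+.5)*s-.5).round().astype(int);cv2.polylines(c,[uv],True,col,1)
    out.append(np.vstack([raw,c]))
cv2.imwrite('pics/k'+tag+'.png',cv2.resize(np.hstack(out),(800,534)))
E
python3 k.py 12
```

```text
13.7 [ 0.5926 -0.2753  0.2267] yaw 93.23 z [ 0.017  0.039 -0.999] y [-0.056  0.998  0.038] [ 0.5  0.5 -2.8] [-0.04  0.05 -0.  ] 0.0392 [-0.57  0.12  1.55  0.04  1.48 -2.2 ]
key up [ 0.0361 -0.0331  0.9988]
kin tip [ 0.5884 -0.2723  0.1379]
```

View pics/k12.png

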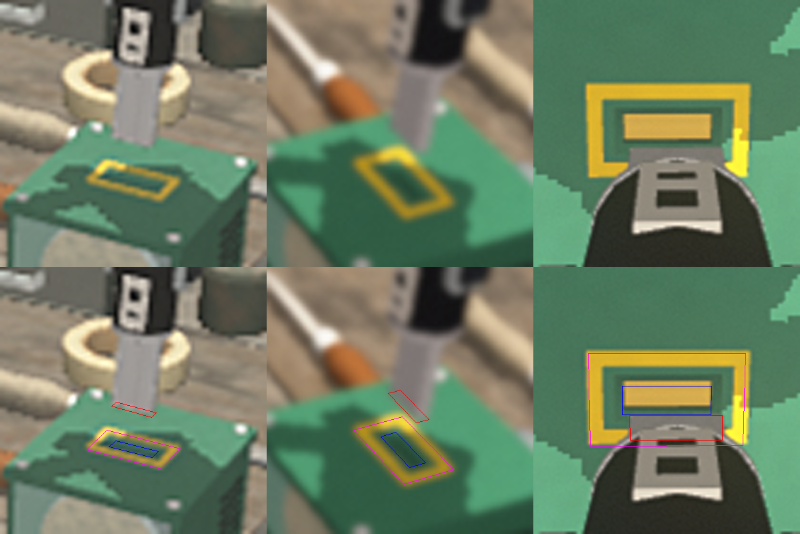

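>>> step_arm --pt "0.3 0 -0.0026 0 -0.4" --pt "0.3 0 0 -0.01 0" --pt "0.3 0 0 -0.01 0" --pt "0.3 0 0 0 0"

```text
t: 14.35
tool_pos: [0.5909, -0.2765, 0.2046]
tool_rot: [-0.076, 3.123, 0.062]
contact_force: [0.2, 0.3, -2.4]
opening: 0.0389
```

```bash
python3 st.py;sed -i 's/-.2744,.11/-.2740,.11/' k.py; python3 k.py 13
```

```text
14.35 [ 0.5909 -0.2765  0.2046] yaw 92.8 z [ 0.016  0.04  -0.999] y [-0.049  0.998  0.039] [ 0.2  0.3 -2.4] [-0.01 -0.03  0.  ] 0.0389 [-0.57  0.14  1.57  0.04  1.44 -2.19]
key up [ 0.0374 -0.0343  0.9987]
kin tip [ 0.5866 -0.2734  0.1159]
```

View pics/k13.png

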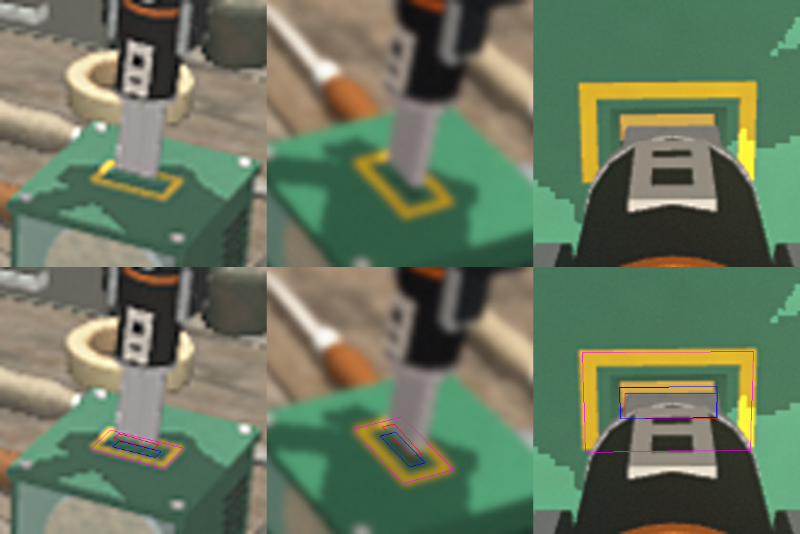

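>>> step_arm --pt "0.3 0.0005 -0.0008 -0.008 0" --pt "0.3 0 0 -0.004 0" --pt "0.3 0 0 0 0"

```text
t: 14.88
tool_pos: [0.5942, -0.2785, 0.1995]
tool_rot: [-0.076, 3.115, 0.055]
contact_force: [-0.3, -0.6, -2.4]
opening: 0.0387
```

```bash
python3 st.py; python3 k.py 14
```

```text
14.875 [ 0.5942 -0.2785  0.1995] yaw 92.83 z [ 0.024  0.036 -0.999] y [-0.049  0.998  0.035] [-0.3 -0.6 -2.4] [-0.02  0.03 -0.  ] 0.0387 [-0.57  0.14  1.57  0.04  1.43 -2.2 ]
key up [ 0.0292 -0.0304  0.9991]
kin tip [ 0.5906 -0.2758  0.1107]
```

View pics/k14.png

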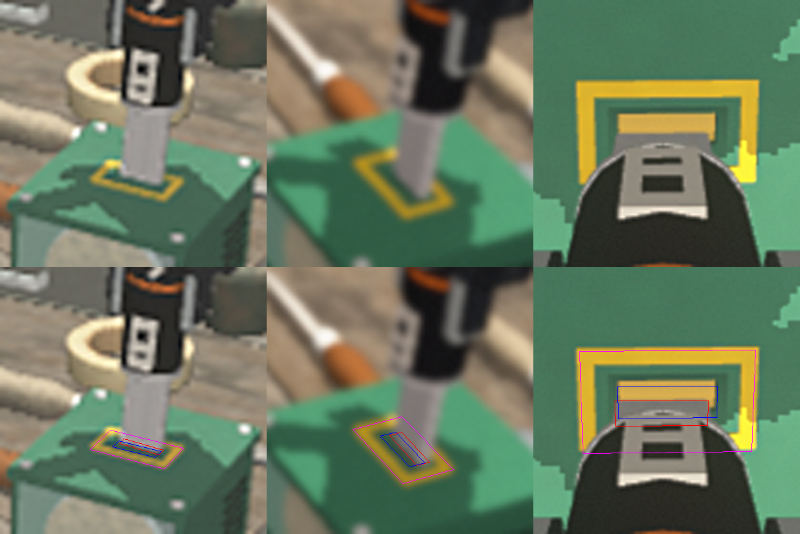

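>>> step_arm --pt "0.3 -0.0033 0.0016 0.002 0" --pt "0.3 0 0 0 0"

```text
t: 15.28
tool_pos: [0.5902, -0.2768, 0.1998]
tool_rot: [-0.076, 3.116, 0.057]
contact_force: [0.4, -0.1, -2.8]
opening: 0.0385
```

```bash
python3 st.py; python3 k.py 15
```

```text
15.275 [ 0.5902 -0.2768  0.1998] yaw 92.81 z [ 0.023  0.037 -0.999] y [-0.049  0.998  0.036] [ 0.4 -0.1 -2.8] [-0.06  0.01 -0.01] 0.0385 [-0.57  0.13  1.58  0.04  1.43 -2.2 ]
key up [ 0.0307 -0.0311  0.999 ]
kin tip [ 0.5865 -0.2739  0.111 ]
```

View pics/k15.png

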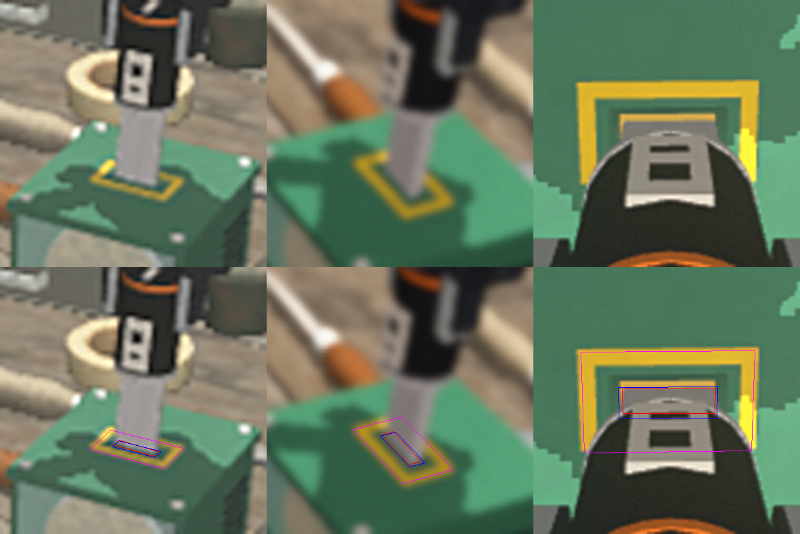

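>>> step_arm --pt "0.3 0 0 -0.006 0" --pt "0.3 0 0 0 0"

```text
t: 15.68
tool_pos: [0.59, -0.2766, 0.1925]
tool_rot: [-0.076, 3.117, 0.058]
contact_force: [0.2, 0.4, -3.8]
opening: 0.0388
```

```bash
python3 st.py; python3 k.py 16
```

```text
15.675 [ 0.59   -0.2766  0.1925] yaw 92.81 z [ 0.022  0.038 -0.999] y [-0.049  0.998  0.036] [ 0.2  0.4 -3.8] [-0.01  0.06 -0.03] 0.0388 [-0.57  0.14  1.59  0.04  1.42 -2.2 ]
key up [ 0.0318 -0.0318  0.999 ]
kin tip [ 0.5862 -0.2737  0.1037]
```

View pics/k16.png

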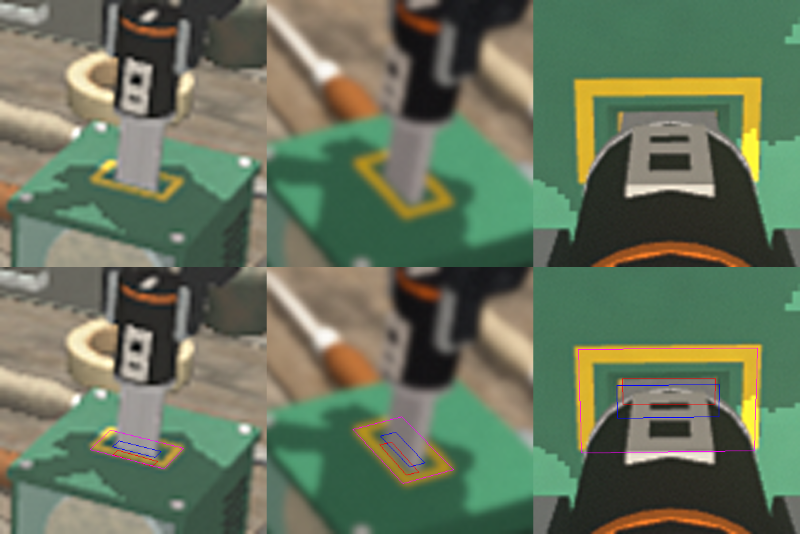

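>>> step_arm --pt "0.3 0.0006 0.0001 -0.006 0" --pt "0.3 0 0 0 0"

```text
t: 16.08
tool_pos: [0.5911, -0.277, 0.1875]
tool_rot: [-0.076, 3.116, 0.056]
contact_force: [-0.7, 0.4, -2.8]
opening: 0.0386
```

```bash
python3 st.py; python3 k.py 17
```

```text
16.075 [ 0.5911 -0.277   0.1875] yaw 92.81 z [ 0.023  0.036 -0.999] y [-0.049  0.998  0.035] [-0.7  0.4 -2.8] [ 0.04  0.01 -0.03] 0.0386 [-0.57  0.14  1.59  0.04  1.41 -2.2 ]
key up [ 0.0304 -0.0306  0.9991]
kin tip [ 0.5874 -0.2741  0.0987]
```

View pics/k17.png

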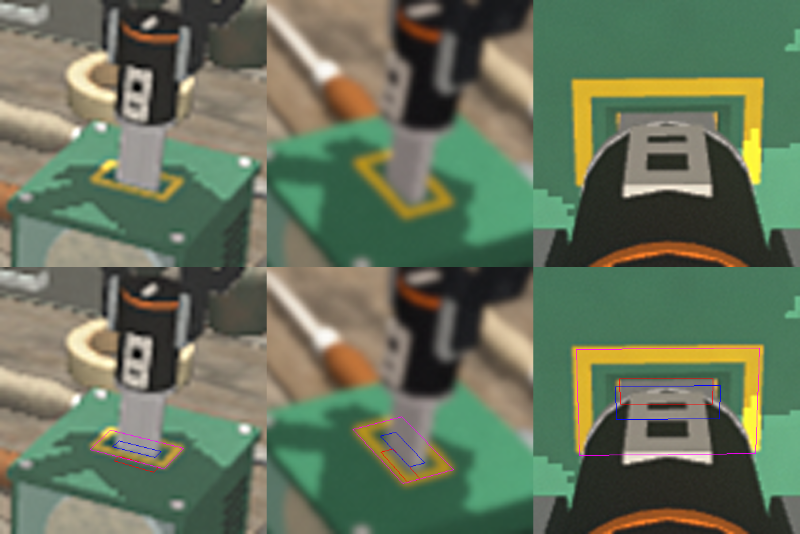

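>>> step_arm --pt "0.3 -0.0003 0.0002 -0.006 0" --pt "0.3 0 0 0 0"

```text
t: 16.48
tool_pos: [0.591, -0.277, 0.1821]
tool_rot: [-0.076, 3.115, 0.054]
contact_force: [-0.7, -1.3, -2.0]
opening: 0.0391
```

```bash
python3 st.py; python3 k.py 18|tail -1
```

```text
16.475 [ 0.591  -0.277   0.1821] yaw 92.81 z [ 0.024  0.035 -0.999] y [-0.049  0.998  0.034] [-0.7 -1.3 -2. ] [-0.    0.   -0.02] 0.0391 [-0.57  0.15  1.6   0.04  1.4  -2.2 ]
kin tip [ 0.5873 -0.2743  0.0934]
```

>>> step_arm --pt "0.3 -0.0002 0.0002 -0.006 0" --pt "0.3 0 0 0 0"

```text
t: 16.88
tool_pos: [0.5911, -0.2772, 0.1776]
tool_rot: [-0.076, 3.115, 0.052]
contact_force: [-1.6, 1.0, -3.4]
opening: 0.0391
```

```bash
python3 st.py; python3 k.py 19|tail -1
```

```text
16.875 [ 0.5911 -0.2772  0.1776] yaw 92.82 z [ 0.025  0.034 -0.999] y [-0.049  0.998  0.033] [-1.6  1.  -3.4] [-0.    0.32 -0.03] 0.0391 [-0.57  0.15  1.6   0.04  1.39 -2.2 ]
kin tip [ 0.5875 -0.2746  0.0888]
```

View pics/k19.png

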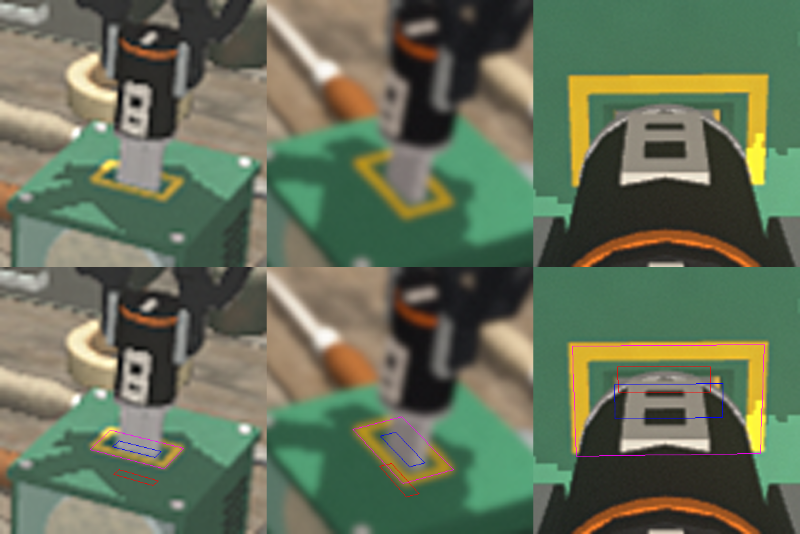

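>>> step_arm --pt "0.3 -0.0006 0.0005 -0.006 0" --pt "0.3 0 0 0 0"

```text
t: 17.27
tool_pos: [0.5911, -0.2771, 0.1738]
tool_rot: [-0.076, 3.113, 0.05]
contact_force: [-1.8, 1.3, 0.7]
opening: 0.0384
```

```bash
python3 st.py; python3 k.py 20|tail -1
```

```text
17.275 [ 0.5911 -0.2771  0.1738] yaw 92.83 z [ 0.027  0.033 -0.999] y [-0.049  0.998  0.032] [-1.8  1.3  0.7] [0.12 0.53 0.  ] 0.0384 [-0.57  0.15  1.61  0.04  1.38 -2.2 ]
kin tip [ 0.5877 -0.2746  0.085 ]
```

>>> step_arm --pt "0.3 -0.0008 0.0004 -0.006 0" --pt "0.3 0 0 0 0"

```text
t: 17.68
tool_pos: [0.5909, -0.277, 0.1704]
tool_rot: [-0.076, 3.111, 0.049]
contact_force: [-2.3, 1.4, 0.6]
opening: 0.0388
```

```bash
python3 st.py; python3 k.py 21
```

```text
17.675 [ 0.5909 -0.277   0.1704] yaw 92.84 z [ 0.029  0.032 -0.999] y [-0.049  0.998  0.031] [-2.3  1.4  0.6] [0.16 0.66 0.01] 0.0388 [-0.57  0.15  1.61  0.04  1.37 -2.2 ]
key up [ 0.025  -0.0263  0.9993]
kin tip [ 0.5877 -0.2745  0.0816]
```

View pics/w21.png

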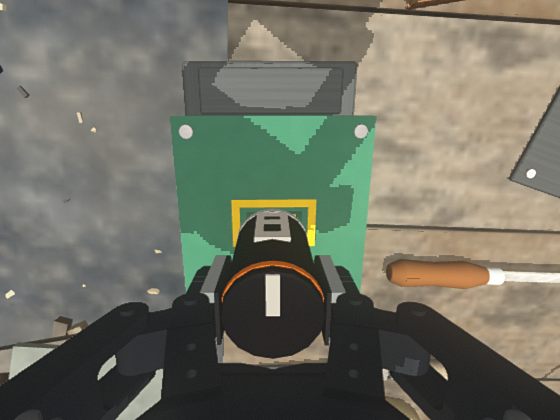

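>>> step_arm --pt "0.3 -0.0008 0.0004 -0.006 0" --pt "0.3 0 0 0 0" --pt "0.3 0 0 0 0"

```text
t: 18.2
tool_pos: [0.5907, -0.2769, 0.167]
tool_rot: [-0.076, 3.109, 0.047]
contact_force: [-3.9, 1.3, 3.7]
opening: 0.0384
```

```bash
python3 st.py; python3 k.py 22
```

```text
18.2 [ 0.5907 -0.2769  0.167 ] yaw 92.84 z [ 0.03   0.031 -0.999] y [-0.05   0.998  0.03 ] [-3.9  1.3  3.7] [ 0.19  0.7  -0.01] 0.0384 [-0.57  0.15  1.61  0.04  1.37 -2.2 ]
key up [ 0.0235 -0.0255  0.9994]
kin tip [ 0.5877 -0.2745  0.0782]
```

View pics/k22.png

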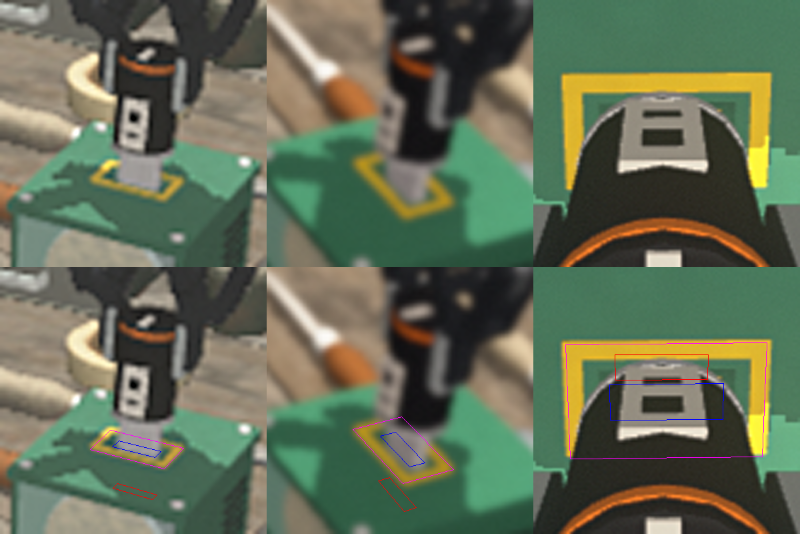

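>>> step_arm --pt "0.3 -0.0015 0.0004 -0.004 0" --pt "0.3 0 0 0 0" --pt "0.3 0 0 0 0"

```text
t: 18.73
tool_pos: [0.5905, -0.2767, 0.1652]
tool_rot: [-0.077, 3.106, 0.046]
contact_force: [-2.8, 1.6, 4.4]
opening: 0.0386
```

```bash
python3 st.py; python3 k.py 23;  python3 - <<'E'
from h import *
p=snap('scene')
S=np.array([.5873,-.2740])
for zb in [.125,.13,.133,.136,.14]: print(zb,proj(p,[[.590,-.276,zb]]).round(1))
c=p['color'][150:240,320:410,::-1];cv2.imwrite('pics/s23.png',cv2.resize(c,None,fx=6,fy=6,interpolation=cv2.INTER_CUBIC))
for zb,col in [(.131,(0,0,255)),(.137,(0,255,0))]:pass
E
```

```text
18.725 [ 0.5905 -0.2767  0.1652] yaw 92.86 z [ 0.034  0.03  -0.999] y [-0.05   0.998  0.028] [-2.8  1.6  4.4] [ 0.19  0.72 -0.03] 0.0386 [-0.57  0.15  1.62  0.04  1.36 -2.2 ]
key up [ 0.0199 -0.0244  0.9995]
kin tip [ 0.5878 -0.2745  0.0764]
0.125 [[363.  208.7]]
0.13 [[363.1 206.9]]
0.133 [[363.2 205.8]]
0.136 [[363.3 204.7]]
0.14 [[363.4 203.3]]
```

View pics/s23.png

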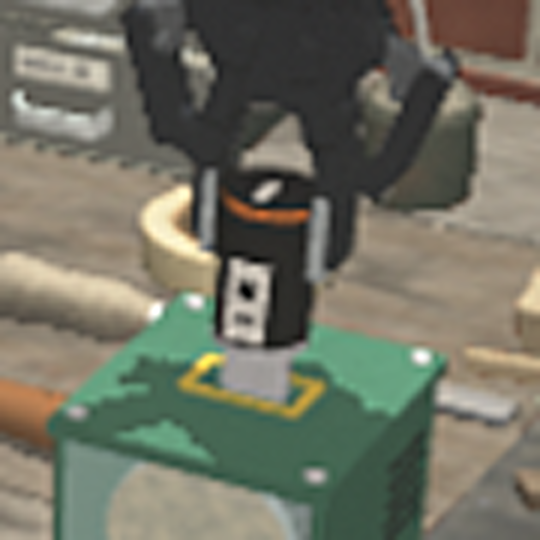

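```bash
python3 - <<'E'
from h import *
p=snap('scene')
for zb in [.125,.131,.135,.14]: print(zb,proj(p,[[.589-.0182,-.2755-.0082,zb]]).round(1),'top far',proj(p,[[.591+.0182,-.277+.0082,zb+.07]]).round(1))
E
python3 st.py
```

```text
0.125 [[362.4 212.5]] top far [[365.6 179.6]]
0.131 [[362.5 210.3]] top far [[365.8 177.3]]
0.135 [[362.6 208.9]] top far [[365.9 175.8]]
0.14 [[362.8 207.1]] top far [[366.  173.9]]
18.975 [ 0.5905 -0.2768  0.1652] yaw 92.85 z [ 0.034  0.03  -0.999] y [-0.05   0.998  0.029] [-2.8  2.   4. ] [ 0.17  0.76 -0.04] 0.039 [-0.57  0.15  1.62  0.04  1.36 -2.2 ]
```

```bash
python3 - <<'E'
import cv2,numpy as np
a=cv2.cvtColor(cv2.imread('pics/w15.png'),cv2.COLOR_BGR2GRAY)[255:350,215:330]
b=cv2.cvtColor(cv2.imread('pics/w23.png'),cv2.COLOR_BGR2GRAY)[255:350,215:330]
print(cv2.phaseCorrelate(a.astype(np.float32),b.astype(np.float32)))
# orange band row at centre column
for n in ['w12','w15','w19','w21','w23']:
    i=cv2.imread(f'pics/{n}.png').astype(int);c=i[200:360,271:274].mean(1)
    w=np.where(c.min(1)>120)[0]+200
    o=np.where((c[:,2]>c[:,0]+60))[0]+200
    print(n,'line rows',w[w>255].min() if (w>255).any() else None,w.max(),'orange',o)
E
```

```text
((0.04897109000704347, 0.3799566641985379), 0.9672901114448905)
w12 line rows 274 315 orange [200 201 202 261 262 263 264 265]
w15 line rows 274 359 orange [204 205 206 261 262 263 264 265]
w19 line rows 274 315 orange [200 201 202 203 261 262 263 264 265]
w21 line rows 275 359 orange [200 201 202 203 204 205 206 261 262 263 264 265]
w23 line rows 275 359 orange [202 203 204 205 206 207 208 261 262 263 264 265]
```

```bash
python3 - <<'E'
from h import *
print(ctrl.finish_job()); o=ctrl.get_obs();print(o['t'],o['tool_pos'],o['contact_force'])
E
```

```text
the job is handed in; nothing more can be done
None
the job is handed in; nothing more can be done
```

I handed the job in at about 19 s with the key still held in the sander's slot and the plunger pressed about 11 mm, against the 6 mm needed.

**What I did**
- **Reading:** I turned the key in its rest until the mark faced the reader squarely and held it there for 1.5 s. The tool yaw was 164.2–164.4°, against about 164.2° needed. I saw no signal from the reader confirming that the code was read.
- **Insertion:** I lifted the key out, carried it over the sander and lowered the tongue through the yellow-framed slot onto the plunger. The gripper stayed shut at 60 N.

**Last checks**
- **Plunger depth:** The arm's pose puts the tongue's end about 33–34 mm below the slot's mouth, where the plunger head starts at 22 mm. The vertical force rose by about 7 N, which fits the spring at that depth.
- **Grip:** In the wrist camera the key's top moved less than half a pixel during pressing, so it did not slip in the fingers.
- **Side load:** Side forces in the slot were about 3 N, and no wrist force reading was near a limit.

**What went wrong or disagreed**
- **First grasp:** It was off-centre by about 13 mm, so I opened the gripper and grasped again. The key stayed in its rest.
- **Tilt:** Small orientation drift left the key about 2° off vertical in the slot. I could not correct tilt with the moves available.
- **Scene camera:** Its less exact check of the handle's height was inconsistent. One edge agreed with the arm's pose and the other suggested a press several millimetres shallower.
- **Other tools:** I did not touch the other tools. I took no separate final picture of them.

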